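# Line up the canisters by height on the baking table

### The arm

A 6-joint arm with a two-finger parallel gripper is mounted at the origin on the work surface. World frame = base frame: x ahead of the robot, y to its left, z up, the work surface at z = 0. Lengths are in m, angles in rad, forces in N, time in s.
With the tool pointing down it reaches from about 0.275 to 0.725 m from the base axis. Payload 15.9 kg.
Tool frame: the origin (TCP) lies midway between the tips of the shut fingers; the grasp point (between the pads) lies 19 mm behind it; z points along the fingers, y is the line along which they close (so a half turn about z gives the same grasp; the last joint's range is limited). The gripper opens to 85 mm and grips with 20 to 120 N. Pads are 22 mm wide; open, the fingers measure 114 mm over their backs; the gripper's body (76 mm by 85 mm) begins 54 mm behind the grasp point. The pads swing forward as they close: fully open they stand 13 mm farther back than shut.
Start: joints at [-1.349, 0.213, -0.034, 1.323, 0, 1.571], TCP at [0.11, -0.488, 0.231] pointing down, gripper open.
Joint ranges: [-2.98, 2.98], [-0.74, 1.72], [-1.14, 1.35], [-2.1, 2.04], [-1.57, 1.44], [-3.14, 3.14]. Speed limits (rad/s): [1.89, 1.89, 2.39, 2.57, 3.14, 3.14].

### API

Orientations are given as a unit quaternion [x, y, z, w].
In Python, from rig import status, optics, ticket, models gives the robot as it stands.
- The arm moves only by the shell command python3 -m inch 'ROWS' [FORCE]. ROWS is JSON, a list of rows, each a list of 7 numbers: the shift along the tool's x, y, z each as a share of 30 cm, from -1 to 1, then the turn, a rotation vector about the tool's x, y, z each as a share of 0.5 rad, from -1 to 1, then the opening, from -1 (shut) to 1 (fully open). In form: [[dx, dy, dz, ax, ay, az, claw], ...]. A call has exactly 10 rows; each row is the pose to reach, as a shift and turn from the pose commanded when the call began, along the tool's axes at that moment; what a row does not reach only later rows make up. A row lasts 1/12 s, in which the tool goes at most 41.7 mm and 7.16 degrees, less where a joint would pass 70% of its speed; a pose out of reach is approached as far as the arm can. A call with a number of a shift or a turn outside -1 to 1 is refused whole. A call with a gripper value outside its range is refused whole. The fingers move at their own pace and stop on an object; FORCE is the grip in N (left out, the last holds). Time passes only in rows, so rows that repeat a pose let the fingers close, or fill a call up. It gives the time, the measured TCP pose, the force, the opening and the grip force at its end, in the units of the state.
- status.read_state(): the state, without advancing time (a new reading comes with each control period).
- optics.get_image(name): name is "scene" or "top"; returns a dict with "color" (420x560x3 uint8, red, green, blue), "depth" (420x560 float32, m along the optical axis (not along the pixel's ray), 0 where there is no reading), "fx", "fy", "cx", "cy" (pixels), "cam_to_world" (4x4, takes a point from camera to world coordinates). Camera axes: x right, y down, z forward; pixel columns grow to the right and rows downward; lengths in m; the calibration is good to about 2 mm. A picture is of the moment at which its call begins.
- ticket.close_job(): hands the job in; it is judged then, once.
Trained networks look in a picture, given as the dict that the camera call returned (one of the last four; its "shot" number tells which), for a name from the list of things; names that differ only in an ending like _2 or _b are one class to them, and where a whole thing is asked for, a point or a joint stands for the part that bears it (a point fixed in the world has none). Each returns a list of dicts, best first, with "conf" (0 to 1); they miss things now and then, are a little off and sometimes report something else, mostly with a low value. They report only what shows in the picture. A call takes as long as a camera call. They do not tell look-alikes from the thing itself.
- models.spot_in(picture, label): "xy" ([column, row] in pixels, amid what is visible of it).
- models.place_of(picture, label): "xy" ([column, row] in pixels: a listed point, or the origin of a listed thing).
The state is a dict: "time_s": time; "joint_pos": joint angles; "qvel": joint speeds; "tau": joint torques, N m; "ee_pos": TCP position; "tool_rot": TCP orientation; "ft_force": force on the tool from outside, world axes, zero at the start; "torque": the same for the moment, N m; "width": finger opening in m; "grasp_force": force on a finger pad.
Only numpy, scipy, OpenCV 4.12 (cv2) and the standard library are available. Lean on these libraries where they do the work, as an engineer would, in place of code of your own. Each camera call takes 0.05 s, during which the arm holds its last target. There are 200 camera calls.

### The job

Line up the four steel canisters by height on the row of cork pads, one upright in the middle of each pad: the tallest on the pad next to the blue kitchen scale, then going down in size to the smallest on the pad next to the glass bowl. Set them down rather than dropping them, don't tip any over on the way, and leave the glass bowl where it stands.

Things in the scene. Friction and masses are not known exactly. Their poses are not given: they have to be found in the camera images.
- canister_z: the tallest canister of a set of four: plain steel cylinder 66 mm in diameter and 110 mm tall to its flat top, on which a wooden knob (24 mm diameter, 28 mm high) stands fixed in the middle: 138 mm over all, about 230 g (mass may vary -30 to +40 %). Loose, lid and knob do not come off. Origin: centre of its underside; z up along its axis; round, so its yaw means nothing.
- canister_y: the second tallest canister of a set of four: plain steel cylinder 60 mm in diameter and 90 mm tall to its flat top, on which a wooden knob (24 mm diameter, 28 mm high) stands fixed in the middle: 118 mm over all, about 180 g (mass may vary -30 to +40 %). Loose, lid and knob do not come off. Origin: centre of its underside; z up along its axis; round, so its yaw means nothing.
- canister_x: the third tallest canister of a set of four: plain steel cylinder 54 mm in diameter and 70 mm tall to its flat top, on which a wooden knob (24 mm diameter, 28 mm high) stands fixed in the middle: 98 mm over all, about 140 g (mass may vary -30 to +40 %). Loose, lid and knob do not come off. Origin: centre of its underside; z up along its axis; round, so its yaw means nothing.
- canister_w: the smallest canister of a set of four: plain steel cylinder 48 mm in diameter and 50 mm tall to its flat top, on which a wooden knob (24 mm diameter, 28 mm high) stands fixed in the middle: 78 mm over all, about 100 g (mass may vary -30 to +40 %). Loose, lid and knob do not come off. Origin: centre of its underside; z up along its axis; round, so its yaw means nothing.
- pad_a: one of four alike round cork pads, 74 mm diameter, 4 mm thick, fixed in a straight row, 90 mm centre to centre, on a dark wooden board (120 x 340 mm, 12 mm thick). Which of the four this is changes from start to start: go by its position. Origin: centre of its underside, 12 mm above the table, so its upper face is 4 mm above the origin; z up.
- pad_b: one of four alike round cork pads, 74 mm diameter, 4 mm thick, fixed in a straight row, 90 mm centre to centre, on a dark wooden board (120 x 340 mm, 12 mm thick). Which of the four this is changes from start to start: go by its position. Origin: centre of its underside, 12 mm above the table, so its upper face is 4 mm above the origin; z up.
- pad_c: one of four alike round cork pads, 74 mm diameter, 4 mm thick, fixed in a straight row, 90 mm centre to centre, on a dark wooden board (120 x 340 mm, 12 mm thick). Which of the four this is changes from start to start: go by its position. Origin: centre of its underside, 12 mm above the table, so its upper face is 4 mm above the origin; z up.
- pad_d: one of four alike round cork pads, 74 mm diameter, 4 mm thick, fixed in a straight row, 90 mm centre to centre, on a dark wooden board (120 x 340 mm, 12 mm thick). Which of the four this is changes from start to start: go by its position. Origin: centre of its underside, 12 mm above the table, so its upper face is 4 mm above the origin; z up.
- scale: flat blue kitchen scale, 160 x 150 mm, 20 mm high, fixed, lying in line with the row of pads just past one end of the board, at either end by turns; its centre is 127 mm from the centre of the nearest pad, 397 mm from that of the farthest. Origin: centre of its underside; its y axis (the 150 mm side) runs along the row.
- bowl: empty round glass bowl, 150 mm across the rim, 65 mm high, loose, standing past the other end of the board, opposite the scale, its centre 127 mm from that of the nearest pad. To be left alone. Origin: centre of its underside; z up.
Not all that is in view belongs to the job. What is shaped like the canister_x but yellow is not meant.

How it is judged:
By the outcome, as a careful person would: the job done as asked, in the order asked, and still so for the second after the job is handed in, with the robot touching nothing.
It also fails if it takes over 104 s, if anything falls off the work surface, if the arm or the gripper's body presses on something with over 40 N, if the wrist force passes 120 N, or if a joint passes its speed limit or range.

## Working session

There is one attempt and no reset: what is moved stays moved. The work goes in short steps, Python scripts to look and compute and a shell command to move; the robot and the scene stay as the last step left them, time stands still between calls to the robot, and variables do not carry over. Pictures are saved under pics/ and viewed, at most 14 in all, crops included, and the job is handed in when it is done.

```bash
ls; mkdir -p pics; python3 - <<'E'
from rig import status, optics
import cv2, numpy as np
print(status.read_state())
for n in ("scene","top"):
    p=optics.get_image(n); cv2.imwrite(f"pics/{n}0.png",p["color"][:,:,::-1]); np.savez(f"{n}0.npz",**{k:v for k,v in p.items()})
    print(n,p["fx"],p["cx"],p["cy"],np.round(p["cam_to_world"],3).tolist())
E
```

```text
pics
{'time_s': 0.0, 'joint_pos': array([-1.34900344e+00,  2.13344090e-01, -3.50324535e-02,  1.32347986e+00,
       -1.31870935e-05,  1.57081342e+00]), 'qvel': array([ 0.00102653, -0.0008375 ,  0.00077189, -0.00076457,  0.00039544,
       -0.00049156]), 'tau': array([ 5.98660103e-03, -6.86162138e+01,  4.87118626e+01,  1.73606834e-02,
        3.80670735e-04, -2.94937433e-05]), 'ee_pos': array([ 0.10991519, -0.48744183,  0.23083275]), 'tool_rot': array([ 9.93858094e-01,  1.10660777e-01, -6.52166861e-05, -5.26053841e-04]), 'ft_force': array([-0.42394356,  0.69964374, -0.06794477]), 'torque': array([-0.01243222,  0.03214631, -0.0021052 ]), 'grasp_force': 0.0, 'width': 0.08558031329374191}
scene 423.8013865408539 282.5006871237184 202.81357347572035 [[0.626, 0.662, -0.412, 0.995], [0.78, -0.528, 0.337, -0.385], [0.005, -0.532, -0.847, 0.981], [0.0, 0.0, 0.0, 1.0]]
top 504.96245078126736 276.27316577500625 209.2621218747916 [[0.019, -0.993, 0.118, 0.401], [-1.0, -0.016, 0.024, -0.017], [-0.022, -0.119, -0.993, 1.127], [0.0, 0.0, 0.0, 1.0]]
```

View pics/scene0.png

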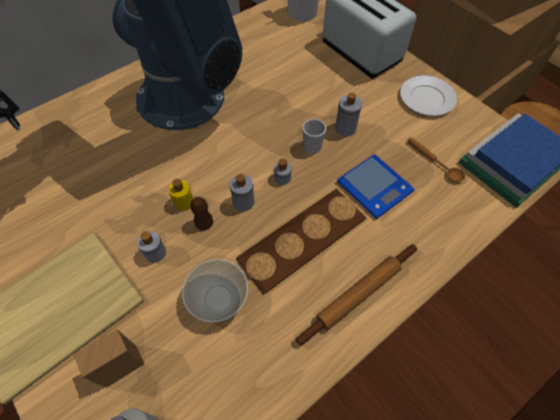

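View pics/top0.png

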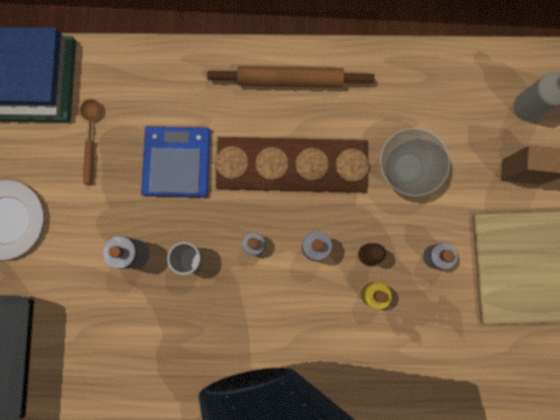

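The scene view shows steel canisters at (348,115), tallest; (242,192), second; (151,247), third; and (283,172), smallest. The yellow look-alike is at (180,195), the dark mill at (202,213) and a grey cup without a knob at (313,135). In the top view the canisters are z (120,252), y (317,246), x (443,257), w (254,244), with yellow at (377,296). The pads are at (232,162), (272,163), (312,163) and (352,164), with the scale left at (176,162) and the bowl right at (415,163). Next I'll measure with depth from both views.

```bash
cat > h.py <<'E'
import numpy as np, cv2
from scipy.optimize import least_squares
def cloud(p):
    d=p["depth"]; r,c=np.indices(d.shape)
    P=np.stack([(c-p["cx"])/p["fx"]*d,(r-p["cy"])/p["fy"]*d,d,np.ones_like(d)],-1)@np.asarray(p["cam_to_world"]).T
    P=P[...,:3]; P[d==0]=np.nan; return P
def knob(P,xy,R=.045):
    m=(np.hypot(P[...,0]-xy[0],P[...,1]-xy[1])<R)&(P[...,2]>.03); q=P[m]
    if len(q)<10: return None
    zm=np.percentile(q[:,2],99); k=q[q[:,2]>zm-.006]
    lid=q[abs(q[:,2]-(zm-.028))<.004]
    (cx,cy),r=cv2.minEnclosingCircle((lid[:,:2]).astype(np.float32)) if len(lid)>5 else ((0,0),0)
    return np.round([zm,*k[:,:2].mean(0),len(k),cx,cy,2*r,len(lid)],4)
def ray_at_z(p,px,z):
    T=np.asarray(p["cam_to_world"]); v=T[:3,:3]@[(px[0]-p["cx"])/p["fx"],(px[1]-p["cy"])/p["fy"],1]; o=T[:3,3]
    return (o+v*(z-o[2])/v[2])[:2]
def pads(p,P):
    # cork: z about 16 mm and brighter than board
    c=p["color"].astype(int)
    m=((P[...,2]>.008)&(P[...,2]<.024)&(c[...,0]>105)&(c[...,0]>c[...,2]+35)).astype(np.uint8)
    m=cv2.morphologyEx(m,cv2.MORPH_OPEN,np.ones((3,3)))
    n,_,s,ce=cv2.connectedComponentsWithStats(m); out=[]
    for i in range(1,n):
        if 300<s[i,4]<2500:
            out.append((s[i,4],np.round(np.r_[ce[i],ray_at_z(p,ce[i],.016),np.nanmedian(P[_==i][:,2])],4)))
    return out
E
python3 - <<'E'
import numpy as np
from h import *
S,T=[dict(np.load(f"{n}0.npz",allow_pickle=True)) for n in("scene","top")]
PS,PT=cloud(S),cloud(T)
for n,px in dict(z=(118,252),y=(318,244),x=(446,256),w=(254,243),yellow=(378,295),cup=(184,258),mill=(372,254)).items():
    g=PT[px[1],px[0],:2]; print(n,np.round(PT[px[1],px[0]],3)); print("  T",knob(PT,g)); print("  S",knob(PS,g))
for n,p,P in(("T",T,PT),("S",S,PS)):
    print(n); [print(*o) for o in pads(p,P)]
print("scale",PT[162,176],"bowl",PT[163,415], "table",PT[120,300],PS[100,280])
E
```

```text
z [0.429 0.318 0.132]
  T [1.390e-01 4.298e-01 3.242e-01 1.130e+02 4.296e-01 3.248e-01 6.690e-02
 5.930e+02]
  S [1.405e-01 4.287e-01 3.237e-01 4.500e+01 4.283e-01 3.237e-01 6.820e-02
 2.250e+02]
y [ 0.453 -0.077  0.117]
  T [ 1.202e-01  4.515e-01 -7.680e-02  1.000e+02  4.515e-01 -7.700e-02
  5.950e-02  3.800e+02]
  S [ 1.204e-01  4.510e-01 -7.780e-02  5.900e+01  4.497e-01 -7.740e-02
  6.100e-02  2.320e+02]
x [ 0.434 -0.336  0.097]
  T [ 1.000e-01  4.356e-01 -3.410e-01  1.050e+02  4.356e-01 -3.409e-01
  5.370e-02  2.710e+02]
  S [ 1.010e-01  4.354e-01 -3.422e-01  7.600e+01  4.349e-01 -3.424e-01
  5.510e-02  2.100e+02]
w [0.454 0.053 0.078]
  T [7.980e-02 4.546e-01 5.590e-02 9.400e+01 4.548e-01 5.630e-02 4.710e-02
 2.180e+02]
  S [8.140e-02 4.538e-01 5.500e-02 5.200e+01 4.546e-01 5.490e-02 4.770e-02
 1.020e+02]
yellow [ 0.354 -0.2    0.096]
  T [ 9.930e-02  3.509e-01 -2.046e-01  1.110e+02  3.507e-01 -2.045e-01
  5.420e-02  3.480e+02]
  S [ 1.012e-01  3.500e-01 -2.063e-01  6.000e+01  3.502e-01 -2.055e-01
  5.600e-02  1.690e+02]
cup [0.422 0.213 0.008]
  T [8.720e-02 4.208e-01 2.040e-01
[... 424 characters left out ...]
0e-02]
823 [2.713013e+02 1.626464e+02 6.382000e-01 2.300000e-02 1.510000e-02]
793 [ 3.113064e+02  1.632825e+02  6.380000e-01 -6.660000e-02  1.510000e-02]
804 [ 3.517500e+02  1.643333e+02  6.369000e-01 -1.568000e-01  1.490000e-02]
S
509 [3.418861e+02 2.079548e+02 6.378000e-01 1.122000e-01 1.660000e-02]
542 [3.161697e+02 2.261015e+02 6.366000e-01 2.200000e-02 1.680000e-02]
580 [ 2.893638e+02  2.456241e+02  6.367000e-01 -6.810000e-02  1.680000e-02]
639 [ 2.606964e+02  2.657919e+02  6.353000e-01 -1.581000e-01  1.660000e-02]
scale [0.63594664 0.23680834 0.01943042] bowl [ 0.64472804 -0.3004526   0.00283374] table [ 7.42127925e-01 -4.03339418e-02  3.95182164e-05] [0.20948929 0.24263958 0.00157759]
```

Heights and diameters from both views agree with the set: z 138, y 118, x 98 and w 78 mm, each within about 3 mm. The pads are 90 mm apart with their tops at about 16 mm.

canister_x has one look-alike:
- Steel at top (443,257) / scene (151,247): this is canister_x, because it's grey steel.
- Yellow at top (377,296) / scene (180,195): the decoy.

I'll confirm that in a crop.

```bash
python3 - <<'E'
import cv2
a=cv2.imread("pics/top0.png")[225:325,330:480]; cv2.imwrite("pics/crop.png",cv2.resize(a,None,fx=4,fy=4))
E
cat >> h.py <<'E'
def go(x,y,z):
    "shares (tool x,y,z, yaw remaining to tool x=+Y) from the measured pose to world target"
    from rig import status
    from scipy.spatial.transform import Rotation as R
    s=status.read_state(); M=R.from_quat(s["tool_rot"]); G=R.from_matrix(np.array([[0,1,0],[1,0,0],[0,0,-1.]]))
    d=M.inv().apply(np.array([x,y,z])-s["ee_pos"]); w=(M.inv()*G).as_rotvec()
    print("t",round(s["time_s"],2),"pos",np.round(s["ee_pos"],4),"shift",np.round(d/.3,3),"rot",np.round(w/.5,3),"w",round(s["width"],4),"F",np.round(s["ft_force"],1),"grip",round(s["grasp_force"],1))
E
```

```text
(no output)
```

View pics/crop.png

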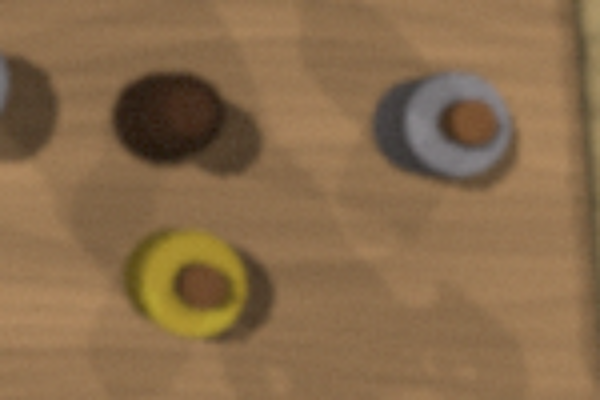

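```bash
python3 -m inch '[[0.1,-0.02,0,0,0,-0.1,0.3],[0.2,-0.04,0,0,0,-0.3,0.3],[0.3,-0.06,0,0,0,-0.5,0.3],[0.4,-0.08,0,0,0,-0.7,0.3],[0.5,-0.1,0,0,0,-0.9,0.3],[0.6,-0.1,0,0,0,-1,0.3],[0.6,-0.1,0,0,0,-1,0.3],[0.6,-0.1,0,0,0,-1,0.3],[0.6,-0.1,0,0,0,-1,0.3],[0.6,-0.1,0,0,0,-1,0.3]]' 40; python3 -c "from h import go;go(.4353,-.3416,.231)"
```

```text
time_s: 0.93
ee_pos: [0.2782, -0.419, 0.2312]
tool_rot: [0.936, 0.352, -0.0, -0.0]
ft_force: [-0.2, -0.3, -0.5]
width: 0.0554
grasp_force: 0.0
t 0.93 pos [ 0.2782 -0.419   0.2312] shift [0.564 0.151 0.001] rot [-1.000e-03 -0.000e+00 -1.701e+00] w 0.0554 F [-0.2 -0.3 -0.5] grip 0.0
```

The crop shows the grey steel canister at crop (460,122), which is top (445,256), so that is x. The yellow one at crop (190,285) is left alone.

```bash
python3 -m inch '[[0.1,0.02,0,0,0,-0.1,0.3],[0.2,0.05,0,0,0,-0.3,0.3],[0.3,0.08,0,0,0,-0.5,0.3],[0.4,0.11,0,0,0,-0.7,0.3],[0.5,0.13,0,0,0,-0.9,0.3],[0.564,0.151,0,0,0,-1,0.3],[0.564,0.151,0,0,0,-1,0.3],[0.564,0.151,0,0,0,-1,0.3],[0.564,0.151,0,0,0,-1,0.3],[0.564,0.151,0,0,0,-1,0.3]]'; python3 -c "from h import go;go(.4353,-.3416,.13)"
```

```text
time_s: 1.77
ee_pos: [0.4348, -0.3419, 0.2314]
tool_rot: [0.82, 0.573, -0.0, 0.0]
ft_force: [-0.3, -0.2, 0.4]
width: 0.0555
grasp_force: 0.0
t 1.77 pos [ 0.4348 -0.3419  0.2314] shift [0.001 0.001 0.338] rot [-0.     0.    -0.703] w 0.0555 F [-0.3 -0.2  0.4] grip 0.0
```

```bash
python3 -m inch '[[0,0,0.05,0,0,-0.2,0.3],[0,0,0.12,0,0,-0.4,0.3],[0,0,0.2,0,0,-0.6,0.3],[0,0,0.28,0,0,-0.703,0.3],[0,0,0.36,0,0,-0.703,0.3],[0,0,0.42,0,0,-0.703,0.3],[0,0,0.47,0,0,-0.703,0.3],[0,0,0.51,0,0,-0.703,0.3],[0,0,0.521,0,0,-0.703,0.3],[0,0,0.521,0,0,-0.703,0.3]]' && python3 -m inch '[[0,0,0,0,0,0,-0.3],[0,0,0,0,0,0,-0.5],[0,0,0,0,0,0,-0.6],[0,0,0,0,0,0,-0.7],[0,0,0,0,0,0,-0.8],[0,0,0,0,0,0,-0.9],[0,0,0,0,0,0,-1],[0,0,0,0,0,0,-1],[0,0,0,0,0,0,-1],[0,0,0,0,0,0,-1]]' 40; python3 -c "from h import go;go(.637,-.0674,.18)"
```

```text
time_s: 2.6
ee_pos: [0.4348, -0.3413, 0.0745]
tool_rot: [0.707, 0.707, -0.0, -0.001]
ft_force: [-0.7, -0.2, 1.8]
width: 0.0555
grasp_force: 0.0
time_s: 3.43
ee_pos: [0.4363, -0.3416, 0.0761]
tool_rot: [0.706, 0.708, -0.0, 0.001]
ft_force: [-2.9, -0.1, 6.0]
width: 0.0225
grasp_force: 39.0
t 3.43 pos [ 0.4363 -0.3416  0.0761] shift [ 0.912  0.672 -0.347] rot [0.002 0.003 0.005] w 0.0225 F [-2.9 -0.1  6. ] grip 39.0
```

```bash
python3 -m inch '[[0,0,-0.02,0,0,0,-1],[0,0,-0.06,0,0,0,-1],[0,0,-0.12,0,0,0,-1],[0,0,-0.18,0,0,0,-1],[0,0,-0.24,0,0,0,-1],[0,0,-0.3,0,0,0,-1],[0,0,-0.34,0,0,0,-1],[0,0,-0.35,0,0,0,-1],[0,0,-0.35,0,0,0,-1],[0,0,-0.35,0,0,0,-1]]'; python3 -c "from h import go;go(.637,-.0674,.18)"
```

```text
time_s: 4.27
ee_pos: [0.4358, -0.341, 0.1796]
tool_rot: [0.706, 0.708, -0.0, -0.0]
ft_force: [-0.5, 0.4, -2.2]
width: 0.0225
grasp_force: 39.3
t 4.27 pos [ 0.4358 -0.341   0.1796] shift [ 0.91   0.673 -0.001] rot [-0.001 -0.001  0.005] w 0.0225 F [-0.5  0.4 -2.2] grip 39.3
```

```bash
python3 - <<'E'
from rig import optics
from h import *
for n in("scene","top"):
    p=optics.get_image(n); print(n,knob(cloud(p),(.436,-.3416)))
    cv2.imwrite(f"pics/{n}1.png",p["color"][:,:,::-1])
E
```

```text
scene [ 6.928e-01  4.602e-01 -3.402e-01  4.870e+02  0.000e+00  0.000e+00
  0.000e+00  3.000e+00]
top [ 0.5153  0.4629 -0.3069 33.      0.      0.      0.      0.    ]
```

```bash
python3 -m inch '[[0.03,0.02,0,0,0,0,-1],[0.1,0.07,0,0,0,0,-1],[0.19,0.14,0,0,0,0,-1],[0.28,0.21,0,0,0,0,-1],[0.37,0.27,0,0,0,0,-1],[0.46,0.34,0,0,0,0,-1],[0.55,0.41,0,0,0,0,-1],[0.64,0.47,0,0,0,0,-1],[0.73,0.54,0,0,0,0,-1],[0.79,0.58,0,0,0,0,-1]]' && python3 -m inch '[[0.05,0.04,0,0,0,0,-1],[0.09,0.07,0,0,0,0,-1],[0.11,0.085,0.02,0,0,0,-1],[0.12,0.093,0.06,0,0,0,-1],[0.12,0.093,0.1,0,0,0,-1],[0.12,0.093,0.14,0,0,0,-1],[0.12,0.093,0.17,0,0,0,-1],[0.12,0.093,0.19,0,0,0,-1],[0.12,0.093,0.2,0,0,0,-1],[0.12,0.093,0.2,0,0,0,-1]]'; python3 -c "from h import go;go(.637,-.0674,.0921)"
```

```text
time_s: 5.2
ee_pos: [0.6106, -0.1003, 0.1792]
tool_rot: [0.706, 0.709, 0.0, -0.001]
ft_force: [1.4, -0.5, -2.0]
width: 0.0222
grasp_force: 39.5
time_s: 6.03
ee_pos: [0.6367, -0.0676, 0.1194]
tool_rot: [0.706, 0.708, -0.0, -0.0]
ft_force: [-0.0, 0.1, -1.5]
width: 0.0223
grasp_force: 39.5
t 6.03 pos [ 0.6367 -0.0676  0.1194] shift [0.001 0.001 0.091] rot [-0.002 -0.     0.005] w 0.0223 F [-0.   0.1 -1.5] grip 39.5
```

```bash
python3 - <<'E'
from rig import optics
from h import *
for n in("scene","top"):
    p=optics.get_image(n); P=cloud(p)
    m=(np.hypot(P[...,0]-.637,P[...,1]+.0674)<.04)&(P[...,2]>.025)&(P[...,2]<.108); q=P[m]
    print(n,len(q),np.round([np.percentile(q,a,axis=0) for a in(1,50,99)],4).tolist())
    print([o[1][2:] for o in pads(p,P)])
    if n=="scene":cv2.imwrite(f"pics/{n}2.png",cv2.resize(p["color"][130:330,180:430,::-1],None,fx=3,fy=3))
E
```

```text
scene 255 [[0.6228, -0.0953, 0.0449], [0.6543, -0.0849, 0.0784], [0.662, -0.0517, 0.1066]]
[array([0.6382, 0.1122, 0.0165]), array([0.6425, 0.0239, 0.0167])]Traceback (most recent call last):
  File "<stdin>", line 6, in <module>
    return _quantile_unchecked(
        a, q, axis, out, overwrite_input, method, keepdims, weights)
    return _ureduce(a,
                    func=_quantile_ureduce_func,
    ...<5 lines>...
                    overwrite_input=overwrite_input,
                    method=method)
    r = func(a, **kwargs)
    result = _quantile(arr,
                       quantiles=q,
    ...<2 lines>...
                       out=out,
                       weights=wgt)
    slices_having_nans = np.isnan(arr[-1, ...])
                                  ~~~^^^^^^^^^
IndexError: index -1 is out of bounds for axis 0 with size 0
```

View pics/scene2.png

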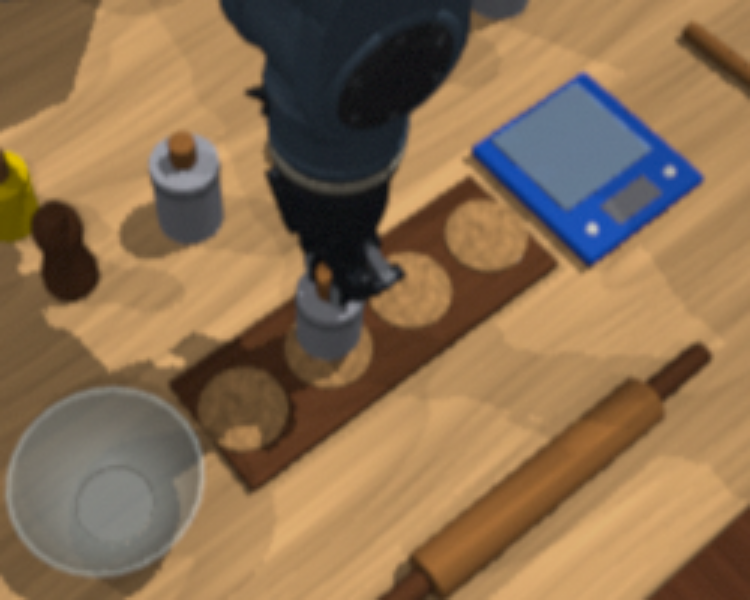

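canister_x hangs upright over the third pad at crop (328,350). I'll lower it, check for contact, then release.

```bash
python3 -m inch '[[0,0.001,0.02,0,0,0,-1],[0,0.001,0.04,0,0,0,-1],[0,0.001,0.06,0,0,0,-1],[0,0.001,0.07,0,0,0,-1],[0,0.001,0.078,0,0,0,-1],[0,0.001,0.084,0,0,0,-1],[0,0.001,0.088,0,0,0,-1],[0,0.001,0.09,0,0,0,-1],[0,0.001,0.092,0,0,0,-1],[0,0.001,0.092,0,0,0,-1]]'; python3 -c "from h import go;go(.637,-.0674,.0921)"
```

```text
time_s: 6.97
ee_pos: [0.6374, -0.0676, 0.0924]
tool_rot: [0.706, 0.708, 0.0, 0.0]
ft_force: [-0.6, 1.0, -2.2]
width: 0.0225
grasp_force: 39.5
t 6.97 pos [ 0.6374 -0.0676  0.0924] shift [ 0.001 -0.001  0.001] rot [0.    0.    0.005] w 0.0225 F [-0.6  1.  -2.2] grip 39.5
```

```bash
python3 -m inch '[[0,0,0.001,0,0,0,-1],[0,0,0.002,0,0,0,-1],[0,0,0.003,0,0,0,-1],[0,0,0.004,0,0,0,-1],[0,0,0.005,0,0,0,-1],[0,0,0.005,0,0,0,-1],[0,0,0.005,0,0,0,-1],[0,0,0.005,0,0,0,-1],[0,0,0.005,0,0,0,-1],[0,0,0.005,0,0,0,-1]]'; python3 -c "from h import go;go(.637,-.0674,.0921)"
```

```text
time_s: 7.8
ee_pos: [0.6378, -0.0676, 0.0921]
tool_rot: [0.706, 0.708, 0.0, 0.001]
ft_force: [-4.5, 1.1, 12.1]
width: 0.0225
grasp_force: 40.9
t 7.8 pos [ 0.6378 -0.0676  0.0921] shift [ 0.001 -0.003  0.   ] rot [0.003 0.    0.005] w 0.0225 F [-4.5  1.1 12.1] grip 40.9
```

```bash
python3 -m inch '[[0,0,-0.004,0,0,0,-1],[0,0,-0.004,0,0,0,-0.4],[0,0,-0.004,0,0,0,-0.2],[0,0,-0.004,0,0,0,0],[0,0,-0.004,0,0,0,0.3],[0,0,-0.03,0,0,0,0.3],[0,0,-0.1,0,0,0,0.3],[0,0,-0.2,0,0,0,0.3],[0,0,-0.31,0,0,0,0.3],[0,0,-0.4,0,0,0,0.3]]'; python3 -c "from h import go;go(.4508,-.0773,.2)"
```

```text
time_s: 8.63
ee_pos: [0.6374, -0.0675, 0.2137]
tool_rot: [0.706, 0.708, 0.0, 0.001]
ft_force: [0.5, -0.3, 0.5]
width: 0.0554
grasp_force: 0.0
t 8.63 pos [ 0.6374 -0.0675  0.2137] shift [-0.031 -0.622  0.045] rot [0.003 0.    0.005] w 0.0554 F [ 0.5 -0.3  0.5] grip 0.0
```

```bash
python3 -m inch '[[0,-0.04,0,0,0,0,0.3],[-0.01,-0.13,0,0,0,0,0.3],[-0.01,-0.24,0,0,0,0,0.3],[-0.02,-0.35,0,0,0,0,0.3],[-0.02,-0.46,0,0,0,0,0.3],[-0.03,-0.55,0.02,0,0,0,0.3],[-0.031,-0.6,0.08,0,0,0,0.3],[-0.031,-0.621,0.15,0,0,0,0.3],[-0.031,-0.621,0.2,0,0,0,0.3],[-0.031,-0.621,0.22,0,0,0,0.3]]'; python3 -c "from h import go;go(.4508,-.0773,.097)"
```

```text
time_s: 9.47
ee_pos: [0.45, -0.0773, 0.1439]
tool_rot: [0.706, 0.708, -0.0, -0.001]
ft_force: [-0.4, 0.0, 0.1]
width: 0.0552
grasp_force: 0.0
t 9.47 pos [ 0.45   -0.0773  0.1439] shift [-0.     0.003  0.156] rot [-0.002 -0.     0.005] w 0.0552 F [-0.4  0.   0.1] grip 0.0
```

```bash
python3 -m inch '[[0,0.002,0.03,0,0,0,0.3],[0,0.002,0.07,0,0,0,0.3],[0,0.002,0.11,0,0,0,0.3],[0,0.002,0.14,0,0,0,0.3],[0,0.002,0.155,0,0,0,0.3],[0,0.002,0.158,0,0,0,0.3],[0,0.002,0.158,0,0,0,-0.2],[0,0.002,0.158,0,0,0,-0.5],[0,0.002,0.158,0,0,0,-0.7],[0,0.002,0.158,0,0,0,-1]]' && python3 -m inch '[[0,0,0,0,0,0,-1],[0,0,0,0,0,0,-1],[0,0,0,0,0,0,-1],[0,0,0,0,0,0,-1],[0,0,0,0,0,0,-1],[0,0,-0.01,0,0,0,-1],[0,0,-0.03,0,0,0,-1],[0,0,-0.07,0,0,0,-1],[0,0,-0.12,0,0,0,-1],[0,0,-0.16,0,0,0,-1]]'; python3 -c "from h import go;go(.6374,.0225,.165)"
```

```text
time_s: 10.3
ee_pos: [0.4522, -0.0774, 0.0982]
tool_rot: [0.706, 0.708, 0.0, 0.0]
ft_force: [-1.3, -0.5, 4.8]
width: 0.0227
grasp_force: 38.9
time_s: 11.13
ee_pos: [0.4518, -0.0774, 0.1469]
tool_rot: [0.706, 0.708, 0.0, 0.0]
ft_force: [0.6, 0.7, -1.7]
width: 0.0225
grasp_force: 39.3
t 11.13 pos [ 0.4518 -0.0774  0.1469] shift [ 0.331  0.619 -0.06 ] rot [0.001 0.    0.005] w 0.0225 F [ 0.6  0.7 -1.7] grip 39.3
```

```bash
python3 -m inch '[[0.02,0.03,0,0,0,0,-1],[0.05,0.1,-0.02,0,0,0,-1],[0.1,0.19,-0.04,0,0,0,-1],[0.15,0.28,-0.06,0,0,0,-1],[0.2,0.37,-0.06,0,0,0,-1],[0.25,0.46,-0.06,0,0,0,-1],[0.29,0.54,-0.06,0,0,0,-1],[0.32,0.59,-0.06,0,0,0,-1],[0.331,0.615,-0.06,0,0,0,-1],[0.331,0.619,-0.06,0,0,0,-1]]' && python3 -m inch '[[0,0,0.02,0,0,0,-1],[0,0,0.05,0,0,0,-1],[0,0,0.08,0,0,0,-1],[0,0,0.11,0,0,0,-1],[0,0,0.13,0,0,0,-1],[0,0,0.145,0,0,0,-1],[0,0,0.155,0,0,0,-1],[0,0,0.16,0,0,0,-1],[0,0,0.16,0,0,0,-1],[0,0,0.16,0,0,0,-1]]'; python3 -c "from h import go;go(.6374,.0225,.114)"
```

```text
time_s: 11.97
ee_pos: [0.6385, 0.0239, 0.1622]
tool_rot: [0.706, 0.708, -0.0, -0.0]
ft_force: [-0.1, -0.5, -1.6]
width: 0.0226
grasp_force: 39.5
time_s: 12.8
ee_pos: [0.6374, 0.0224, 0.1158]
tool_rot: [0.706, 0.708, 0.0, 0.0]
ft_force: [-0.5, 0.5, -1.4]
width: 0.0225
grasp_force: 39.6
t 12.8 pos [0.6374 0.0224 0.1158] shift [0.    0.    0.006] rot [ 0.001 -0.     0.005] w 0.0225 F [-0.5  0.5 -1.4] grip 39.6
```

Lower gently to contact.

```bash
python3 -m inch '[[0,0,0.002,0,0,0,-1],[0,0,0.003,0,0,0,-1],[0,0,0.004,0,0,0,-1],[0,0,0.005,0,0,0,-1],[0,0,0.006,0,0,0,-1],[0,0,0.007,0,0,0,-1],[0,0,0.008,0,0,0,-1],[0,0,0.008,0,0,0,-1],[0,0,0.008,0,0,0,-1],[0,0,0.008,0,0,0,-1]]'; python3 -c "from h import go;go(.6374,.0225,.114)"
```

```text
time_s: 13.63
ee_pos: [0.6375, 0.0224, 0.1142]
tool_rot: [0.706, 0.708, 0.001, 0.0]
ft_force: [-3.4, 0.7, 11.5]
width: 0.0223
grasp_force: 40.9
t 13.63 pos [0.6375 0.0224 0.1142] shift [ 0.    -0.     0.001] rot [ 0.003 -0.     0.005] w 0.0223 F [-3.4  0.7 11.5] grip 40.9
```

```bash
python3 -m inch '[[0,0,-0.003,0,0,0,-1],[0,0,-0.003,0,0,0,-0.4],[0,0,-0.003,0,0,0,-0.2],[0,0,-0.003,0,0,0,0],[0,0,-0.003,0,0,0,0.3],[0,0,-0.03,0,0,0,0.3],[0,0,-0.1,0,0,0,0.3],[0,0,-0.2,0,0,0,0.3],[0,0,-0.31,0,0,0,0.3],[0,0,-0.4,0,0,0,0.3]]'; python3 -c "from h import go;go(.4292,.324,.2)"
```

```text
time_s: 14.47
ee_pos: [0.6371, 0.0224, 0.236]
tool_rot: [0.706, 0.708, 0.0, 0.0]
ft_force: [1.0, -0.3, 1.2]
width: 0.0556
grasp_force: 0.0
t 14.47 pos [0.6371 0.0224 0.236 ] shift [ 1.007 -0.691  0.119] rot [ 0.003 -0.     0.005] w 0.0556 F [ 1.  -0.3  1.2] grip 0.0
```

```bash
python3 -m inch '[[0.04,-0.03,0,0,0,0,0.3],[0.13,-0.09,0,0,0,0,0.3],[0.24,-0.16,0,0,0,0,0.3],[0.35,-0.24,0,0,0,0,0.3],[0.46,-0.32,0,0,0,0,0.3],[0.57,-0.39,0,0,0,0,0.3],[0.68,-0.47,0,0,0,0,0.3],[0.79,-0.54,0,0,0,0,0.3],[0.89,-0.61,0,0,0,0,0.3],[0.96,-0.66,0,0,0,0,0.3]]'; python3 -c "from h import go;go(.4292,.324,.117)"
```

```text
time_s: 15.3
ee_pos: [0.4366, 0.3121, 0.2339]
tool_rot: [0.706, 0.708, 0.0, -0.0]
ft_force: [1.1, 0.5, 0.3]
width: 0.0556
grasp_force: 0.0
t 15.3 pos [0.4366 0.3121 0.2339] shift [ 0.039 -0.025  0.39 ] rot [ 0.001 -0.002  0.008] w 0.0556 F [1.1 0.5 0.3] grip 0.0
```

```bash
python3 -m inch '[[0.03,-0.02,0.02,0,0,0,0.3],[0.043,-0.031,0.06,0,0,0,0.3],[0.043,-0.031,0.11,0,0,0,0.3],[0.043,-0.031,0.16,0,0,0,0.3],[0.043,-0.031,0.2,0,0,0,0.3],[0.043,-0.031,0.23,0,0,0,0.3],[0.043,-0.031,0.25,0,0,0,0.3],[0.043,-0.031,0.25,0,0,0,0.3],[0.043,-0.031,0.25,0,0,0,0.3],[0.043,-0.031,0.25,0,0,0,0.3]]'; python3 -c "from h import go;go(.4292,.324,.117)"
```

```text
time_s: 16.13
ee_pos: [0.4296, 0.3229, 0.1588]
tool_rot: [0.706, 0.708, 0.0, 0.0]
ft_force: [0.7, -0.7, -0.8]
width: 0.0554
grasp_force: 0.0
t 16.13 pos [0.4296 0.3229 0.1588] shift [ 0.004 -0.001  0.139] rot [ 0.001 -0.001  0.005] w 0.0554 F [ 0.7 -0.7 -0.8] grip 0.0
```

```bash
python3 -m inch '[[0.004,0,0.03,0,0,0,0.3],[0.004,0,0.07,0,0,0,0.3],[0.004,0,0.1,0,0,0,0.3],[0.004,0,0.125,0,0,0,0.3],[0.004,0,0.139,0,0,0,0.3],[0.004,0,0.139,0,0,0,0.3],[0.004,0,0.139,0,0,0,-0.2],[0.004,0,0.139,0,0,0,-0.5],[0.004,0,0.139,0,0,0,-0.7],[0.004,0,0.139,0,0,0,-1]]' && python3 -m inch '[[0,0,0,0,0,0,-1],[0,0,0,0,0,0,-1],[0,0,0,0,0,0,-1],[0,0,0,0,0,0,-1],[0,0,0,0,0,0,-1],[0,0,-0.01,0,0,0,-1],[0,0,-0.03,0,0,0,-1],[0,0,-0.07,0,0,0,-1],[0,0,-0.13,0,0,0,-1],[0,0,-0.2,0,0,0,-1]]'; python3 -c "from h import go;go(.6385,.1125,.18)"
```

```text
time_s: 16.97
ee_pos: [0.4295, 0.3242, 0.117]
tool_rot: [0.706, 0.708, 0.001, 0.0]
ft_force: [0.9, -0.5, 4.5]
width: 0.0225
grasp_force: 39.3
time_s: 17.8
ee_pos: [0.4285, 0.3235, 0.1767]
tool_rot: [0.706, 0.708, -0.001, -0.0]
ft_force: [-0.7, -0.3, -2.5]
width: 0.0225
grasp_force: 39.4
t 17.8 pos [0.4285 0.3235 0.1767] shift [-0.705  0.698 -0.011] rot [-0.003  0.002  0.005] w 0.0225 F [-0.7 -0.3 -2.5] grip 39.4
```

```bash
python3 -m inch '[[-0.02,0.02,0,0,0,0,-1],[-0.07,0.07,0,0,0,0,-1],[-0.14,0.14,0,0,0,0,-1],[-0.22,0.22,0,0,0,0,-1],[-0.3,0.3,0,0,0,0,-1],[-0.38,0.38,0,0,0,0,-1],[-0.46,0.46,0,0,0,0,-1],[-0.54,0.54,0,0,0,0,-1],[-0.61,0.61,0,0,0,0,-1],[-0.66,0.66,0,0,0,0,-1]]' && python3 -m inch '[[-0.03,0.025,0,0,0,0,-1],[-0.045,0.04,0,0,0,0,-1],[-0.045,0.04,0.02,0,0,0,-1],[-0.045,0.04,0.05,0,0,0,-1],[-0.045,0.04,0.08,0,0,0,-1],[-0.045,0.04,0.1,0,0,0,-1],[-0.045,0.04,0.12,0,0,0,-1],[-0.045,0.04,0.12,0,0,0,-1],[-0.045,0.04,0.12,0,0,0,-1],[-0.045,0.04,0.12,0,0,0,-1]]'; python3 -c "from h import go;go(.6385,.1125,.133)"
```

```text
time_s: 18.63
ee_pos: [0.629, 0.1238, 0.1757]
tool_rot: [0.707, 0.707, -0.0, -0.0]
ft_force: [1.0, 0.4, -1.8]
width: 0.0227
grasp_force: 39.6
time_s: 19.47
ee_pos: [0.6398, 0.1132, 0.1408]
tool_rot: [0.706, 0.708, 0.0, 0.0]
ft_force: [0.1, 0.3, -1.8]
width: 0.0226
grasp_force: 39.6
t 19.47 pos [0.6398 0.1132 0.1408] shift [-0.002 -0.004  0.026] rot [ 0.001 -0.     0.006] w 0.0226 F [ 0.1  0.3 -1.8] grip 39.6
```

```bash
python3 -m inch '[[-0.002,-0.004,0.005,0,0,0,-1],[-0.002,-0.004,0.011,0,0,0,-1],[-0.002,-0.004,0.016,0,0,0,-1],[-0.002,-0.004,0.02,0,0,0,-1],[-0.002,-0.004,0.023,0,0,0,-1],[-0.002,-0.004,0.025,0,0,0,-1],[-0.002,-0.004,0.027,0,0,0,-1],[-0.002,-0.004,0.028,0,0,0,-1],[-0.002,-0.004,0.028,0,0,0,-1],[-0.002,-0.004,0.028,0,0,0,-1]]'; python3 -c "from h import go;go(.6385,.1125,.133)"
```

```text
time_s: 20.3
ee_pos: [0.6388, 0.1124, 0.1331]
tool_rot: [0.706, 0.708, 0.001, 0.0]
ft_force: [-3.0, -1.5, 8.9]
width: 0.0225
grasp_force: 40.8
t 20.3 pos [0.6388 0.1124 0.1331] shift [ 0.    -0.001  0.   ] rot [ 0.003 -0.     0.005] w 0.0225 F [-3.  -1.5  8.9] grip 40.8
```

Contact made; release and rise.

```bash
python3 -m inch '[[0,0,-0.003,0,0,0,-1],[0,0,-0.003,0,0,0,-0.4],[0,0,-0.003,0,0,0,-0.2],[0,0,-0.003,0,0,0,0],[0,0,-0.003,0,0,0,0.3],[0,0,-0.03,0,0,0,0.3],[0,0,-0.1,0,0,0,0.3],[0,0,-0.18,0,0,0,0.3],[0,0,-0.26,0,0,0,0.3],[0,0,-0.3,0,0,0,0.3]]' && python3 -m inch '[[0,-0.04,0,0,0,0,0.3],[-0.04,-0.13,0,0,0,0,0.3],[-0.08,-0.24,0,0,0,0,0.3],[-0.12,-0.35,0,0,0,0,0.3],[-0.16,-0.46,0,0,0,0,0.3],[-0.18,-0.55,0.1,0,0,0,0.3],[-0.19,-0.6,0.2,0,0,0,0.3],[-0.19,-0.613,0.3,0,0,0,0.3],[-0.19,-0.613,0.36,0,0,0,0.3],[-0.19,-0.613,0.38,0,0,0,0.3]]'; python3 -c "from h import go;go(.4544,.0555,.057)"
```

```text
time_s: 21.13
ee_pos: [0.6391, 0.1125, 0.2256]
tool_rot: [0.706, 0.708, 0.001, 0.001]
ft_force: [0.3, 0.5, 0.8]
width: 0.0555
grasp_force: 0.0
time_s: 21.97
ee_pos: [0.4531, 0.0547, 0.1063]
tool_rot: [0.706, 0.708, -0.001, -0.001]
ft_force: [0.3, -1.0, 0.0]
width: 0.0556
grasp_force: 0.0
t 21.97 pos [0.4531 0.0547 0.1063] shift [0.003 0.005 0.164] rot [-0.005  0.001  0.005] w 0.0556 F [ 0.3 -1.   0. ] grip 0.0
```

```bash
python3 -m inch '[[0.003,0.004,0.03,0,0,0,0.3],[0.003,0.004,0.07,0,0,0,0.3],[0.003,0.004,0.11,0,0,0,0.3],[0.003,0.004,0.14,0,0,0,0.3],[0.003,0.004,0.155,0,0,0,0.3],[0.003,0.004,0.166,0,0,0,0.3],[0.003,0.004,0.166,0,0,0,-0.2],[0.003,0.004,0.166,0,0,0,-0.5],[0.003,0.004,0.166,0,0,0,-0.7],[0.003,0.004,0.166,0,0,0,-1]]' && python3 -m inch '[[0,0,0,0,0,0,-1],[0,0,0,0,0,0,-1],[0,0,0,0,0,0,-1],[0,0,0,0,0,0,-1],[0,0,0,0,0,0,-1],[0,0,0,0,0,0,-1],[0,0,-0.01,0,0,0,-1],[0,0,-0.04,0,0,0,-1],[0,0,-0.1,0,0,0,-1],[0,0,-0.18,0,0,0,-1]]'; python3 -c "from h import go;go(.52,-.1575,.12)"
```

```text
time_s: 22.8
ee_pos: [0.4563, 0.0559, 0.0588]
tool_rot: [0.706, 0.708, 0.0, 0.0]
ft_force: [-0.4, -1.5, 5.1]
width: 0.0225
grasp_force: 39.0
time_s: 23.63
ee_pos: [0.4548, 0.0557, 0.1124]
tool_rot: [0.706, 0.708, -0.001, -0.001]
ft_force: [1.2, 0.0, -1.5]
width: 0.0222
grasp_force: 39.3
t 23.63 pos [0.4548 0.0557 0.1124] shift [-0.711  0.215 -0.026] rot [-0.005  0.001  0.005] w 0.0222 F [ 1.2  0.  -1.5] grip 39.3
```

```bash
python3 -m inch '[[-0.03,0,0,0,0,0,-1],[-0.1,0.02,-0.01,0,0,0,-1],[-0.19,0.05,-0.026,0,0,0,-1],[-0.28,0.08,-0.026,0,0,0,-1],[-0.37,0.11,-0.026,0,0,0,-1],[-0.46,0.14,-0.026,0,0,0,-1],[-0.55,0.16,-0.026,0,0,0,-1],[-0.63,0.19,-0.026,0,0,0,-1],[-0.69,0.23,-0.026,0,0,0,-1],[-0.711,0.3,-0.026,0,0,0,-1]]' && python3 -m inch '[[0,0.09,0,0,0,0,-1],[0,0.18,0,0,0,0,-1],[0,0.25,0,0,0,0,-1],[0,0.29,0,0,0,0,-1],[0,0.304,0.03,0,0,0,-1],[0,0.304,0.07,0,0,0,-1],[0,0.304,0.1,0,0,0,-1],[0,0.304,0.12,0,0,0,-1],[0,0.304,0.12,0,0,0,-1],[0,0.304,0.12,0,0,0,-1]]'; python3 -c "from h import go;go(.6361,-.1575,.0745)"
```

```text
time_s: 24.47
ee_pos: [0.5457, -0.1601, 0.1204]
tool_rot: [0.707, 0.707, -0.0, 0.0]
ft_force: [-0.6, -0.4, -2.1]
width: 0.0225
grasp_force: 39.4
time_s: 25.3
ee_pos: [0.6371, -0.157, 0.084]
tool_rot: [0.706, 0.708, -0.0, -0.0]
ft_force: [0.7, 0.1, -0.9]
width: 0.0227
grasp_force: 39.6
t 25.3 pos [ 0.6371 -0.157   0.084 ] shift [-0.002 -0.003  0.032] rot [-0.001 -0.     0.005] w 0.0227 F [ 0.7  0.1 -0.9] grip 39.6
```

```bash
python3 -m inch '[[-0.002,-0.003,0.006,0,0,0,-1],[-0.002,-0.003,0.013,0,0,0,-1],[-0.002,-0.003,0.019,0,0,0,-1],[-0.002,-0.003,0.024,0,0,0,-1],[-0.002,-0.003,0.028,0,0,0,-1],[-0.002,-0.003,0.031,0,0,0,-1],[-0.002,-0.003,0.033,0,0,0,-1],[-0.002,-0.003,0.033,0,0,0,-1],[-0.002,-0.003,0.033,0,0,0,-1],[-0.002,-0.003,0.033,0,0,0,-1]]'; python3 -c "from h import go;go(.6361,-.1575,.0745)"
```

```text
time_s: 26.13
ee_pos: [0.6369, -0.1577, 0.0749]
tool_rot: [0.706, 0.708, 0.0, 0.0]
ft_force: [-4.7, 0.6, 7.9]
width: 0.0225
grasp_force: 40.5
t 26.13 pos [ 0.6369 -0.1577  0.0749] shift [ 0.001 -0.003  0.001] rot [0.001 0.001 0.005] w 0.0225 F [-4.7  0.6  7.9] grip 40.5
```

Contact made; release, rise and pull back clear of the view.

```bash
python3 -m inch '[[0,0,-0.003,0,0,0,-1],[0,0,-0.003,0,0,0,-0.4],[0,0,-0.003,0,0,0,-0.2],[0,0,-0.003,0,0,0,0],[0,0,-0.003,0,0,0,0.3],[0,0,-0.03,0,0,0,0.3],[0,0,-0.12,0,0,0,0.3],[0,0,-0.25,0,0,0,0.3],[0,0,-0.38,0,0,0,0.3],[0,0,-0.5,0,0,0,0.3]]' && python3 -m inch '[[0,-0.1,-0.05,0,0,0,0.3],[0,-0.2,-0.1,0,0,0,0.3],[0,-0.3,-0.1,0,0,0,0.3],[0,-0.42,-0.1,0,0,0,0.3],[0,-0.54,-0.1,0,0,0,0.3],[0,-0.66,-0.1,0,0,0,0.3],[0,-0.78,-0.1,0,0,0,0.3],[0,-0.88,-0.1,0,0,0,0.3],[0,-0.95,-0.1,0,0,0,0.3],[0,-0.95,-0.1,0,0,0,0.3]]'
python3 - <<'E'
from rig import optics
from h import *
for n in("scene","top"):
    p=optics.get_image(n); P=cloud(p)
    for k,xy in dict(z=(.6385,.1125),y=(.6374,.0225),x=(.6374,-.0674),w=(.6361,-.1575)).items(): print(n,k,knob(P,xy,.04)[:7],"pad",xy)
    cv2.imwrite(f"pics/{n}3.png",p["color"][:,:,::-1])
E
```

```text
time_s: 26.97
ee_pos: [0.6364, -0.1575, 0.2271]
tool_rot: [0.706, 0.708, 0.0, 0.0]
ft_force: [1.0, -0.5, 0.3]
width: 0.0558
grasp_force: 0.0
time_s: 27.8
ee_pos: [0.3487, -0.1581, 0.2553]
tool_rot: [0.707, 0.708, 0.0, 0.001]
ft_force: [-0.7, 0.8, 0.8]
width: 0.0556
grasp_force: 0.0
scene z [1.559e-01 6.382e-01 1.116e-01 6.900e+01 6.374e-01 1.119e-01 6.680e-02] pad (0.6385, 0.1125)
scene y [1.365e-01 6.362e-01 2.110e-02 7.600e+01 6.344e-01 2.200e-02 6.160e-02] pad (0.6374, 0.0225)
scene x [ 1.168e-01  6.358e-01 -6.870e-02  7.300e+01  6.360e-01 -6.900e-02
  5.430e-02] pad (0.6374, -0.0674)
scene w [ 9.680e-02  6.344e-01 -1.575e-01  7.900e+01  6.341e-01 -1.572e-01
  4.780e-02] pad (0.6361, -0.1575)
top z [1.554e-01 6.383e-01 1.127e-01 1.110e+02 6.385e-01 1.132e-01 6.580e-02] pad (0.6385, 0.1125)
top y [1.352e-01 6.362e-01 2.260e-02 1.080e+02 6.361e-01 2.250e-02 5.960e-02] pad (0.6374, 0.0225)
top x [ 1.154e-01  6.364e-01 -6.750e-02  1.020e+02  6.362e-01 -6.740e-02
  5.390e-02] pad (0.6374, -0.0674)
top w [ 9.610e-02  6.345e-01 -1.568e-01  8.800e+01  6.346e-01 -1.567e-01
  4.760e-02] pad (0.6361, -0.1575)
```

View pics/scene3.png

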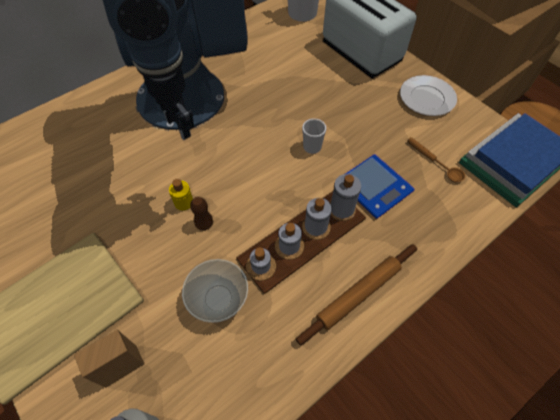

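View pics/top3.png

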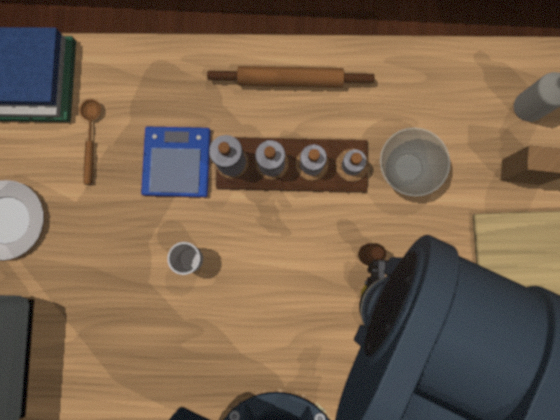

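The scene view shows all four canisters upright on the pads in descending order, from z (346,197) by the scale to w (260,262) by the bowl. Both views put each within about 2 mm of its pad centre. The bowl hasn't moved and the arm is clear of everything.

```bash
python3 -c "from rig import ticket; print(ticket.close_job())"
```

```text
the job is handed in; nothing more can be done
None
```

The job is handed in: all four canisters stand upright on the pads, each within about 2 mm of centre, from the tallest by the scale to the smallest by the bowl, which stayed where it was; it took about 28 s.

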